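# Weigh a glass jar on the spring scale without jolting it

## Robot

A 6-joint arm with a two-finger parallel gripper is mounted at the origin on the work surface. World frame = base frame: x ahead of the robot, y to its left, z up, the work surface at z = 0. Lengths are in mm, angles in rad, forces in N, time in s.
With the tool pointing down it reaches from about 350 to 775 mm from the base axis. Payload 7.3 kg.
Tool frame: the origin (TCP) lies midway between the tips of the shut fingers; the grasp point (between the pads) lies 19 mm behind it; z points along the fingers, y is the line along which they close (so a half turn about z gives the same grasp; the last joint's range is limited). The gripper opens to 92 mm and grips with 3 to 60 N. Pads are 19 mm wide; open, the fingers measure 130 mm over their backs; the gripper's body (75 mm by 190 mm) begins 47 mm behind the grasp point.
Start: joints at [-1.336, 0.342, 1.524, -0, 1.275, -0.146], TCP at [195.147, -487.408, 188.241] pointing down, gripper open.
Joint ranges: [-2.53, 2.53], [-0.77, 2.02], [0.04, 2.7], [-1, 4.14], [0.28, 2.66], [-3.11, 3.11]. Speed limits (rad/s): [2.57, 2.57, 3.14, 3.14, 3.14, 3.14].

## Interface

Orientations are given as [roll, pitch, yaw] about the fixed x, y, z axes, in that order (R = Rz(yaw) Ry(pitch) Rx(roll)).
In Python, from plant import bot gives the robot as it stands.
- The arm moves only by the tool servo_tool, never from a script. Its argument "deltas" is a list of rows, each a list of 2 entries, a list of its own where there are three numbers: the shift along the tool's x, y, z in m, then the turn, a rotation vector about the tool's x, y, z in degrees. A call has 1 to 20 rows; each row shifts and turns the commanded pose from where the row before left it, along the tool's axes as they then stand; what a row does not reach is not made up. A row lasts 1/8 s, in which the tool goes at most 62.5 mm and 10.7 degrees, less where a joint would pass 70% of its speed; a pose out of reach is approached as far as the arm can. A call with a gripper value outside its range is refused whole. "fingers" is the opening, from 0 (shut) to 1 (fully open), set as the call begins (left out, the last holds). The fingers move at their own pace and stop on an object; the grip force is fixed at half the most. Time passes only in rows, so rows that do not move let the fingers close. It gives the time, the measured TCP pose, the force, the opening and the grip force at its end, in the units of the state.
- bot.get_obs(): the state, without advancing time (a new reading comes with each control period).
- bot.capture(name): name is "scene" or "top"; returns the picture (420x560x3 uint8, red, green, blue); there is no depth.
- bot.camera_model(name): a dict with "mtx" (3x3 intrinsics, pixels), "xyz" and "rotation" of the camera in the world. Camera axes: x right, y down, z forward; pixel columns grow to the right and rows downward; lengths in mm; the calibration is good to about 2 mm. A picture is of the moment at which its call begins. camera_model takes no time and is no camera call.
- bot.close_job(): hands the job in; it is judged then, once.
The state is a dict: "time": time; "joint_positions": joint angles; "dq": joint speeds; "tau": joint torques, N m; "tool_pos": TCP position; "tcp_rot": TCP orientation; "contact_force": force on the tool from outside, world axes, zero at the start; "moment": the same for the moment, N m; "grip_width": finger opening in mm; "finger_force": force on a finger pad.
Only numpy, scipy, OpenCV 4.12 (cv2) and the standard library are available. Lean on these libraries where they do the work, as an engineer would, in place of code of your own. Each camera call takes 0.05 s, during which the arm holds its last target. There are 200 camera calls.

## Task

Weigh the amber clip-top jar: it is thin glass, so squeeze it only lightly, and leave it standing in the middle of the scale's pan with its label facing the same way as the dial, so that both can be read together. Set it down so gently that the needle creeps up to the weight: let the spring take the whole jar before you let go, so that the pan never drops, bounces or springs back, and never press it past the end of the dial. Leave everything else on the bench as it stands.

Things in the scene. Friction and masses are not known exactly. Their poses are not given: they have to be found in the camera images.
- amber_jar: The jar to weigh: closed clip-top jar of amber glass, orange rubber seal, white label with an orange stripe, wire clasp above the label. 110 mm tall; 66 mm in diameter from 4 to 68 mm above its base; lid 60 mm. Origin: centre of its underside; z up; x out through the label and clasp. Weight unknown, anywhere from 0.18 to 0.65 kg.
- amber_jar_grip (a point): On the amber jar's axis, 60 mm above its base: the height to hold it. Hold it across its y axis: the clasp stands out to 43 mm from the axis on the label side (+x) and the lid hinge to 38 mm on the other, both 60 mm and more above the base. Thin glass: it breaks when squeezed with more than 45 N from each finger (90 N together).
- amber_jar_label (a point): Middle of the amber jar's label, on the glass 33 mm from the jar's axis and 36 mm above its base.
- scale: Cream spring kitchen scale standing firmly on rubber feet: base 150 x 150 mm, housing 125 mm wide with a round white dial of 124 mm diameter and a red needle, steel pan on top. Origin: centre of its underside; z up; its x axis points out of the dial face, the way the dial looks.
- pan_top (a point): Centre of the pan's flat floor, which is about 140 mm in diameter inside a flared rim 8 mm high and 168 mm across; 200 mm above the bench when empty. It sinks with the pan.
- pan (a joint): How far the pan has sunk, in m: 0 empty. It sits on a spring of 270 N/m (36.3 mm for 1 kg, one turn of the needle, the end of the dial; hard stop at 40 mm) with light damping, so it bounces. The movement is delicate: a pan that moves faster than 0.035 m/s, up or down, has been jolted.
- green_jar: Bystander: green glass clip-top jar, same shape and size as the amber one, green stripe on its label; origin at the centre of its underside.
- white_jar: Bystander: white stoneware clip-top jar, same shape and size, blue stripe on its label; origin at the centre of its underside.
- mug: Bystander: blue mug, 80 mm across, 90 mm tall; origin at the centre of its underside.
- pepper_mill: Bystander: dark wooden pepper mill, 56 mm across, 156 mm tall; origin at the centre of its underside.
- spice_tin: Bystander: red spice tin, 60 mm across, 75 mm tall; origin at the centre of its underside.
- wooden_spoon: Bystander: wooden spoon lying flat, 200 mm long, origin at the middle of its underside.
Mind the look-alikes: they are no part of the job. What is shaped like the amber_jar but purple or yellow is not meant.

How it is judged:
By the outcome, as a careful person would: the job done as asked, in the order asked, and still so for the second after the job is handed in, with the robot touching nothing.
It also fails if it takes over 56 s, if anything falls off the work surface, if the arm or the gripper's body presses on something with over 40 N, if the wrist force passes 120 N, or if a joint passes its speed limit or range.

## Working session

There is one attempt and no reset: what is moved stays moved. The work goes in short steps, Python scripts to look and compute and a tool call to move; the robot and the scene stay as the last step left them, time stands still between calls to the robot, and variables do not carry over. Pictures are saved under pics/ and viewed, at most 10 in all, crops included, and the job is handed in when it is done.

Besides the shell and the picture viewer there is one more tool, called after ">>>" by a JSON object that holds its "op" and its "data". servo_tool: Moves the arm, as the interface text tells. Its arguments: {"type":"object","properties":{"deltas":{"type":"array"},"fingers":{"type":"number"}},"required":["deltas"]}

```bash
ls; mkdir -p pics
python3 - <<'E'
from plant import bot
import cv2,numpy as np
o=bot.get_obs();print({k:np.round(v,3) for k,v in o.items()})
for n in("scene","top"):
    im=bot.capture(n);cv2.imwrite(f"pics/{n}0.png",im[...,::-1]);m=bot.camera_model(n);print(n,{k:np.round(v,3).tolist() for k,v in m.items()})
E
```

```text
pics
{'time': np.float64(0.0), 'joint_positions': array([-1.336,  0.343,  1.525, -0.   ,  1.275, -0.146]), 'dq': array([ 0.   ,  0.   ,  0.002, -0.001, -0.   ,  0.   ]), 'tau': array([ -0.   , -43.124, -24.422,   0.071,   0.056,  -0.   ]), 'tool_pos': array([ 195.049, -486.911,  187.552]), 'tcp_rot': array([-3.14 , -0.   ,  0.381]), 'contact_force': array([-0.053,  0.901,  0.181]), 'moment': array([ 0.058, -0.027, -0.042]), 'finger_force': np.float64(0.0), 'grip_width': np.float64(91.726)}
scene {'mtx': [[473.087, 0.0, 278.368], [0.0, 473.087, 208.052], [0.0, 0.0, 1.0]], 'xyz': [994.821, 601.717, 908.396], 'rotation': [-2.389, 0.001, 2.496]}
top {'mtx': [[480.211, 0.0, 283.591], [0.0, 480.211, 204.075], [0.0, 0.0, 1.0]], 'xyz': [438.249, 24.342, 1212.354], 'rotation': [-3.05, 0.018, -1.585]}
```

View pics/scene0.png

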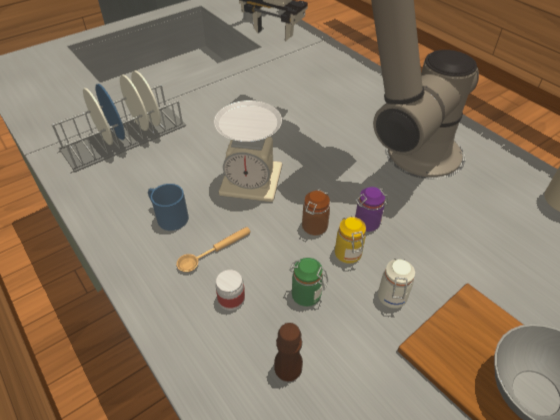

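View pics/top0.png

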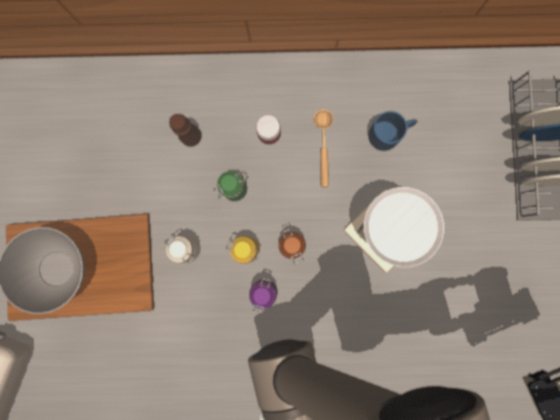

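Run:
```python
import cv2,numpy as np
s=cv2.imread("pics/scene0.png");t=cv2.imread("pics/top0.png")
a=cv2.resize(s[180:245,285:350],(390,390),interpolation=cv2.INTER_CUBIC)
b=cv2.resize(t[212:277,260:325],(390,390),interpolation=cv2.INTER_CUBIC)
cv2.imwrite("pics/c1.png",np.hstack([a,b]))
a=cv2.resize(s[95:210,200:300],(400,460),interpolation=cv2.INTER_CUBIC)
b=cv2.resize(t[175:285,335:450],(400,383),interpolation=cv2.INTER_CUBIC)
b=np.vstack([b,np.zeros((77,400,3),np.uint8)])
cv2.imwrite("pics/c2.png",np.hstack([a,b]))
```

```text
(no output)
```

View pics/c1.png

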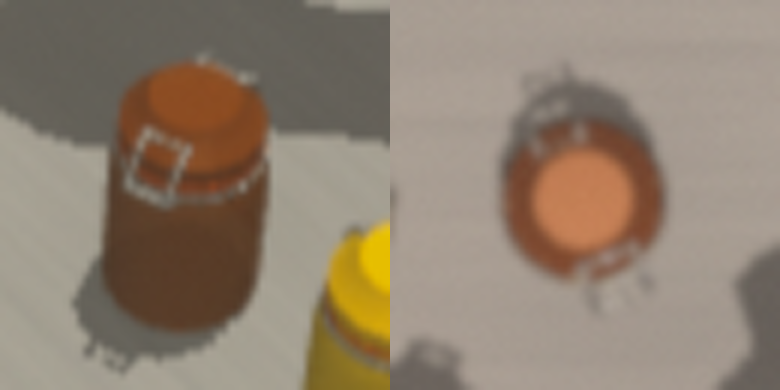

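View pics/c2.png

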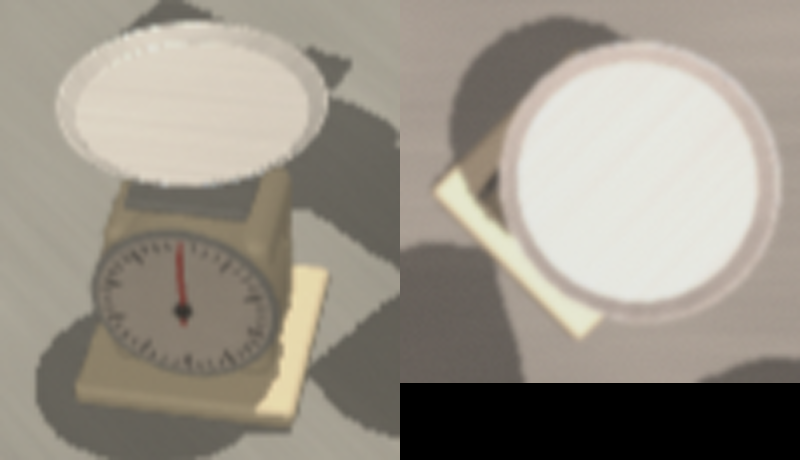

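The amber jar is the one at scene (316,212) and top (292,245). The yellow (350,240) and purple (370,208) jars are decoys, and the only rust-brown glass with an orange seal is the amber one. Its wire shows at scene (311,207) and (323,191), but no label is visible. The label must face away from the scene camera, so the far wire is the clasp. The scale's dial is at scene (245,171) and faces that camera. Next I'll measure.

```bash
cat > h.py <<'E'
import cv2,numpy as np
from scipy.spatial.transform import Rotation as R
from plant import bot
C={n:bot.camera_model(n) for n in("scene","top")}
def ray(n,p):
    m=C[n];d=np.linalg.solve(m["mtx"],[p[0],p[1],1.]);return np.array(m["xyz"],float),R.from_euler("xyz",m["rotation"]).apply(d)
def cast(n,p,z):
    o,d=ray(n,p);return o+d*(z-o[2])/d[2]
def tri(ps,pt):
    (a,u),(b,v)=ray("scene",ps),ray("top",pt)
    s=np.linalg.lstsq(np.c_[u,-v],b-a,rcond=None)[0];p,q=a+u*s[0],b+v*s[1];return (p+q)/2,np.linalg.norm(p-q)
def proj(n,P):
    m=C[n];q=m["mtx"]@R.from_euler("xyz",m["rotation"]).inv().apply(np.asarray(P,float)-m["xyz"]);return q[:2]/q[2]
def blob(mask,near):
    k,l,s,c=cv2.connectedComponentsWithStats(mask.astype(np.uint8))
    i=1+np.argmin(np.linalg.norm(c[1:]-near,axis=1)+1e3*(s[1:,4]<20));return l==i,c[i],s[i]
E
python3 - <<'E'
from h import *
np.set_printoptions(precision=1,suppress=True)
s=cv2.imread("pics/scene0.png");t=cv2.imread("pics/top0.png")
# jar: pale lid disc (top), whole rust body (top, scene)
hs=cv2.cvtColor(t,cv2.COLOR_BGR2HSV);hc=cv2.cvtColor(s,cv2.COLOR_BGR2HSV)
m,c,st=blob((hs[...,0]<16)&(hs[...,1]>110)&(hs[...,2]>190),(292,245))
print("lid top",c,st,cast("top",c,110))
m,c,st=blob((hs[...,0]<14)&(hs[...,1]>100),(292,245));print("body top",c,st,cast("top",c,85))
m,c,st=blob((hc[...,0]<16)&(hc[...,1]>120)&(hc[...,2]>60),(316,212));print("body scene",c,st)
print("lid scene crop",cast("scene",(285+197/6,180+95/6),110))
print("clasp",tri((323.3,191.3),(296.7,259.0)),"hinge",tri((310.8,207.5),(287.5,233.7)))
# pan: white floor
for n,im,near in(("top",t,(403,227)),("scene",s,(248,121))):
    g=im.min(2);m,c,st=blob(g>195,near)
    k=max(cv2.findContours(m.astype(np.uint8),0,2)[0],key=len);e=cv2.fitEllipse(k);print(n,"pan",c,st,e,cast(n,e[0],200))
# base side strip edge (top), base edges (scene)
hh=(t[...,2].astype(int)-t[...,0]>40)&(t[...,2]>170)
m,c,st=blob(hh,(370,248));r=cv2.fitLine(np.argwhere(m)[:,::-1].astype(np.float32),2,0,.01,.01).ravel();print(r,st)
a,b=cast("top",r[2:],12),cast("top",r[2:]+20*r[:2],12);print("strip dir",np.degrees(np.arctan2(*(b-a)[1::-1])))
f=lambda x,y:(200+x/4,95+y/4)
for p,q in(((78,400),(290,430)),((290,425),(328,270))):
    a,b=cast("scene",f(*p),0),cast("scene",f(*q),0);print(a,b,np.degrees(np.arctan2(*(b-a)[1::-1])))
print("hub",tri(f(182,311),f(182,311)) and cast("scene",f(182,311),90))
for n,p in(("yellow",(243,250)),("purple",(263,293)),("green",(231,184))):print(n,cast("top",p,110))
E
```

```text
lid top [291.8 245.2] [285 239  14  13 137] [444.6  25.1 110. ]
body top [291.6 244.4] [279 232  26  26 471] [446.6  25.5  85. ]
body scene [310.6 206.9] [308 204   7   7  34]
lid scene crop [446.6  28.6 110. ]
clasp (array([413.5,  13.5,  93.3]), np.float64(2.2962404571795405)) hinge (array([471.7,  34.6,  90.8]), np.float64(0.4023949216292272))
top pan [402.7 226.4] [ 369  192   69   70 3749] ((402.692626953125, 226.3665771484375), (67.5831298828125, 68.89897918701172), 136.1392364501953) [ 480.1 -208.3  200. ]
scene pan [238.  108.3] [228 102  20  12 103] ((237.86521911621094, 108.39302825927734), (10.815322875976562, 16.63170051574707), 88.82007598876953) [ 468.3 -270.   200. ]
[  0.7   0.7 362.5 248. ] [345 228  40  43  73]
strip dir -136.71980002168576
[ 581.  -212.8    0. ] [ 483.4 -104.    -0. ] 131.89169750892103
[ 480.7 -107.7    0. ] [ 366.1 -216.3    0. ] -136.53450574282448
hub [ 526.5 -160.    90. ]
yellow [435.3 137.  110. ]
purple [337.5  92.2 110. ]
green [588.  163.8 110. ]
```

>>> {"op": "servo_tool", "data": {"deltas": [[[0, 0, -0.046], [0, 0, 0.9]], [[0, 0, -0.046], [0, 0, 0.9]], [[0.0293, -0.0284, 0], [0, 0, 0]], [[0.0293, -0.0284, 0], [0, 0, 0]], [[0.0293, -0.0284, 0], [0, 0, 0]], [[0.0293, -0.0284, 0], [0, 0, 0]], [[0.0293, -0.0284, 0], [0, 0, 0]], [[0.0293, -0.0284, 0], [0, 0, 0]], [[0.0293, -0.0284, 0], [0, 0, 0]], [[0.0293, -0.0284, 0], [0, 0, 0]], [[0.0293, -0.0284, 0], [0, 0, 0]], [[0.0293, -0.0284, 0], [0, 0, 0]], [[0.0293, -0.0284, 0], [0, 0, 0]], [[0.0293, -0.0284, 0], [0, 0, 0]], [[0.0293, -0.0284, 0], [0, 0, 0]], [[0.0293, -0.0284, 0], [0, 0, 0]]], "fingers": 0.92}}

```text
time: 2.1
tool_pos: [444.7, 28.0, 279.9]
tcp_rot: [-3.142, 0.001, 0.349]
contact_force: [0.7, -0.7, 0.7]
grip_width: 84.4
finger_force: 0.0
```

>>> {"op": "servo_tool", "data": {"deltas": [[[0, 0.0015, 0.04], [0, 0, 0]], [[0, 0, 0.04], [0, 0, 0]], [[0, 0, 0.04], [0, 0, 0]], [[0, 0, 0.03], [0, 0, 0]], [[0, 0, 0.02], [0, 0, 0]], [[0, 0, 0.02], [0, 0, 0]], [[0, 0, 0.015], [0, 0, 0]], [[0, 0, 0.01], [0, 0, 0]], [[0, 0, 0], [0, 0, 0]]]}}

```text
time: 3.22
tool_pos: [444.5, 25.2, 64.7]
tcp_rot: [-3.141, 0.001, 0.349]
contact_force: [-1.1, -0.2, 0.9]
grip_width: 84.5
finger_force: 0.0
```

Run:
```python
from h import *
a=bot.capture("scene")[...,::-1];b=bot.capture("top")[...,::-1]
a=cv2.resize(a[130:260,240:400],(400,325),interpolation=3);b=cv2.resize(b[185:300,220:360],(400,328),interpolation=3)[:325]
cv2.imwrite("pics/g1.png",np.hstack([a,b]))
```

```text
(no output)
```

View pics/g1.png

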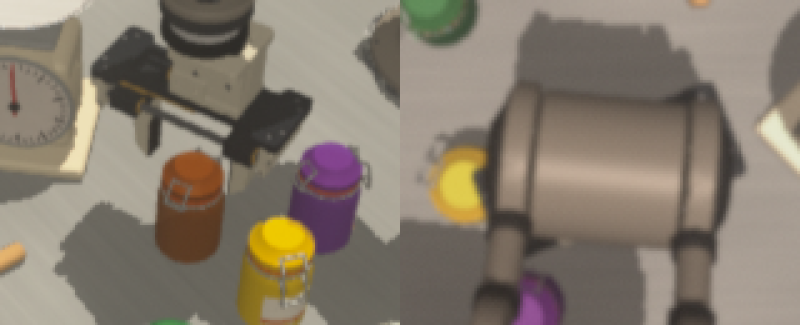

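The view shows the fingertips at scene (299,191) and (337,206), which looks slightly behind the jar. I'll check this by projection before closing.

Run:
```python
from h import *
np.set_printoptions(precision=1,suppress=True)
o=bot.get_obs();print(o["time"],o["tool_pos"])
p=o["tool_pos"];y=R.from_euler("xyz",o["tcp_rot"]).apply([0,1,0])
for k in(-52,0,52):print(k,proj("scene",p+k*y))
for z in(0,36,60,110):print(z,proj("scene",[445.5,26.5,z]))
print("finger mid cast z=65",cast("scene",(318,198.4),65), "jar base",proj("scene",[445,26,0]))
im=bot.capture("scene");cv2.imwrite("pics/x.png",im[...,::-1])
h=cv2.cvtColor(im,cv2.COLOR_RGB2HSV);m,c,st=blob((h[...,0]<14)&(h[...,1]>110)&(h[...,2]>50),(316,212));print(c,st)
```

```text
3.325 [445.3  25.1  65.5]
-52 [335.  216.2]
0 [316.2 207.6]
52 [298.1 199.3]
0 [315.  225.6]
36 [315.8 216.1]
60 [316.4 209.5]
110 [317.6 195.1]
finger mid cast z=65 [421.1   3.4  65. ] jar base [315.1 225.4]
[316.1 212.8] [303 191  27  44 897]
```

Run:
```python
from h import *
im=cv2.imread("pics/x.png");o=bot.get_obs();p=o["tool_pos"];r=R.from_euler("xyz",o["tcp_rot"])
x0,y0,f=260,100,6
a=cv2.resize(im[y0:y0+100,x0:x0+130],None,fx=f,fy=f,interpolation=3)
def dot(P,c):
    q=proj("scene",P);cv2.circle(a,tuple(int(v) for v in (q-[x0,y0]+.5)*f),4,c,-1)
for k in(-42,-61,42,61):
    for z in (0,-40):dot(p+r.apply([0,k,z]),(0,255,0))
for k in(-95,95):
    for x in(-37,37):dot(p+r.apply([x,k,-66]),(255,0,255))
cv2.imwrite("pics/x2.png",a)
```

```text
(no output)
```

View pics/x2.png

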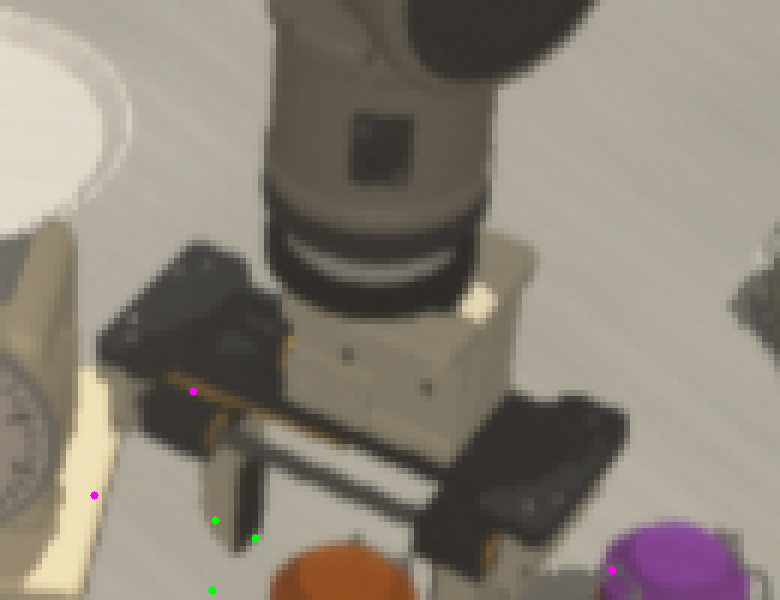

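The left fingertip is drawn at about scene (300,191), roughly 10 px higher than the reported TCP predicts. The start pictures show the gripper in both cameras, so I can triangulate the tips from those.

Run:
```python
from h import *
p=np.array([195.147,-487.408,188.241]);r=R.from_euler("xyz",[3.1416,0,.381]);out=[]
for n,x0,y0 in(("scene",225,0),("top",494,354)):
    f=6;im=cv2.imread(f"pics/{n}0.png")
    a=cv2.resize(im[y0:y0+66,x0:x0+66],(396,396),interpolation=3)
    for k in(-46,46):
        for z,c in((0,(0,255,0)),(-40,(255,0,255))):
            q=proj(n,p+r.apply([0,k,z]));print(n,k,z,q.round(1));cv2.circle(a,tuple(int(v) for v in (q-[x0,y0]+.5)*f),4,c,-1)
    out.append(a)
cv2.imwrite("pics/y.png",np.hstack(out))
```

```text
scene -46 0 [286.   50.9]
scene -46 -40 [286.2  38.4]
scene 46 0 [260.4  43.1]
scene 46 -40 [260.1  30.8]
top -46 0 [522.1 371.7]
top -46 -40 [531.8 376.8]
top 46 0 [562.9 354.2]
top 46 -40 [574.2 358.6]
```

View pics/y.png

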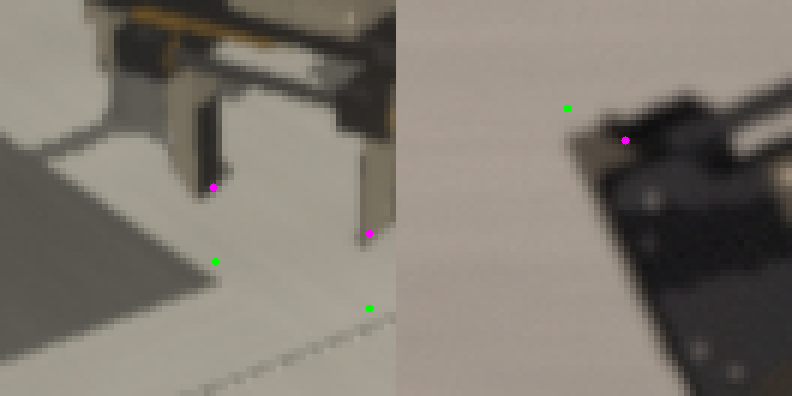

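Run:
```python
from h import *
o=bot.get_obs()
for nm,p,rot,k,obs in(("start",[195.1,-487.4,188.2],[3.1416,0,.381],46,[257.8,32.0]),("now",o["tool_pos"],o["tcp_rot"],42,[299.2,191.2])):
    r=R.from_euler("xyz",rot)
    for z in(-30,-35,-40,-45):print(nm,z,(proj("scene",np.array(p)+r.apply([9.5,k,z]))-obs).round(1))
```

```text
start -30 [0.7 3.2]
start -35 [0.6 1.6]
start -40 [0.6 0.1]
start -45 [ 0.5 -1.5]
now -30 [0.7 3.4]
now -35 [0.7 1.9]
now -40 [0.8 0.4]
now -45 [ 0.9 -1. ]
```

Both pictures agree. The whole gripper sits about 40 mm higher than the reported TCP, so I need a reported z of about 8 to hold at 66 mm. I'll descend carefully and watch the force.

>>> {"op": "servo_tool", "data": {"deltas": [[[0, 0, 0.01], [0, 0, 0]], [[0, 0, 0.008], [0, 0, 0]], [[0, 0, 0.003], [0, 0, 0]], [[0, 0, 0.002], [0, 0, 0]]]}}

```text
time: 3.88
tool_pos: [444.9, 25.2, 41.9]
tcp_rot: [-3.141, 0.0, 0.349]
contact_force: [-0.1, 0.5, 0.1]
grip_width: 84.6
finger_force: 0.0
```

>>> {"op": "servo_tool", "data": {"deltas": [[[0, 0, 0.002], [0, 0, 0]]]}}

```text
time: 4.0
tool_pos: [445.1, 25.2, 40.2]
tcp_rot: [3.141, -0.0, 0.349]
contact_force: [0.3, 0.2, -0.3]
grip_width: 84.1
finger_force: 0.0
```

>>> {"op": "servo_tool", "data": {"deltas": [[[0, 0, 0.007], [0, 0, 0]], [[0, 0, 0.007], [0, 0, 0]], [[0, 0, 0.006], [0, 0, 0]], [[0, 0, 0.004], [0, 0, 0]], [[0, 0, 0.003], [0, 0, 0]], [[0, 0, 0.003], [0, 0, 0]], [[0, 0, 0.002], [0, 0, 0]], [[0, 0, 0], [0, 0, 0]]]}}

```text
time: 5.0
tool_pos: [444.9, 25.2, 8.1]
tcp_rot: [3.142, 0.0, 0.349]
contact_force: [-0.6, -0.4, 0.1]
grip_width: 84.8
finger_force: 0.0
```

Run:
```python
from h import *
im=bot.capture("scene")[...,::-1]
cv2.imwrite("pics/z.png",cv2.resize(im[140:240,260:390],None,fx=6,fy=6,interpolation=3))
```

```text
(no output)
```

View pics/z.png

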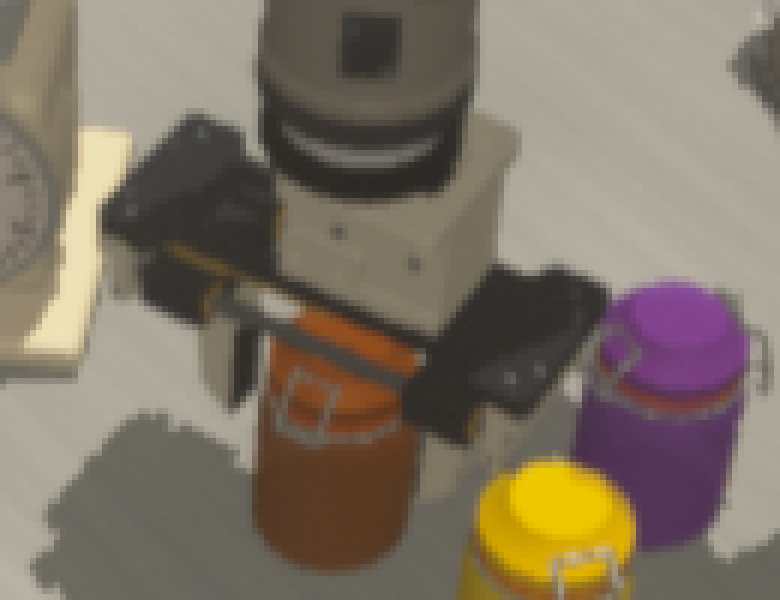

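The fingers now straddle the jar, with tips at scene (299,209) and (331,223), about mid-height on the glass. The near wire has no label under it, so the label is on the far side. Closing now.

>>> {"op": "servo_tool", "data": {"deltas": [[[0, 0, 0], [0, 0, 0]], [[0, 0, 0], [0, 0, 0]], [[0, 0, 0], [0, 0, 0]], [[0, 0, 0], [0, 0, 0]], [[0, 0, 0], [0, 0, 0]], [[0, 0, 0], [0, 0, 0]]], "fingers": 0.0}}

```text
time: 5.8
tool_pos: [444.9, 25.4, 8.3]
tcp_rot: [-3.141, 0.0, 0.349]
contact_force: [-0.9, 4.0, 4.1]
grip_width: 65.6
finger_force: 30.0
```

>>> {"op": "servo_tool", "data": {"deltas": [[[0, 0, -0.002], [0, 0, 0]], [[0, 0, -0.005], [0, 0, 0]], [[0, 0, -0.015], [0, 0, 0]], [[0, 0, -0.03], [0, 0, 0]], [[0, 0, -0.04], [0, 0, 0]], [[0, 0, -0.04], [0, 0, 0]], [[0, 0, -0.04], [0, 0, 0]], [[0, 0, -0.036], [0, 0, 0]], [[0, 0, -0.025], [0, 0, 0]], [[0, 0, -0.01], [0, 0, 0]], [[0, 0, 0], [0, 0, 0]], [[0, 0, 0], [0, 0, 0]]]}}

```text
time: 7.3
tool_pos: [444.2, 25.2, 249.9]
tcp_rot: [-3.141, 0.002, 0.349]
contact_force: [-0.1, -0.2, -4.6]
grip_width: 65.1
finger_force: 30.0
```

>>> {"op": "servo_tool", "data": {"deltas": [[[0, 0, 0], [0, 0, -5]], [[0, 0, 0], [0, 0, -10]], [[0, 0, 0], [0, 0, -10.5]], [[0, 0, 0], [0, 0, -10.5]], [[0, 0, 0], [0, 0, -10.5]], [[0, 0, 0], [0, 0, -10.5]], [[0, 0, 0], [0, 0, -10.5]], [[0, 0, 0], [0, 0, -10.5]], [[0, 0, 0], [0, 0, -10.5]], [[0, 0, 0], [0, 0, -10.5]], [[0, 0, 0], [0, 0, -10.5]], [[0, 0, 0], [0, 0, -10.5]], [[0, 0, 0], [0, 0, -10.5]], [[0, 0, 0], [0, 0, -10.5]], [[0, 0, 0], [0, 0, -10.5]], [[0, 0, 0], [0, 0, -10.5]], [[0, 0, 0], [0, 0, -10.5]], [[0, 0, 0], [0, 0, -10.5]], [[0, 0, 0], [0, 0, -10.5]], [[0, 0, 0], [0, 0, -9.5]]]}}

```text
time: 9.8
tool_pos: [444.4, 25.2, 249.9]
tcp_rot: [3.14, -0.002, -2.385]
contact_force: [-0.1, -0.3, -4.7]
grip_width: 65.5
finger_force: 30.0
```

Run:
```python
from h import *
F=[]
for i in range(12):
    im=bot.capture("scene");o=bot.get_obs();F.append(o["contact_force"])
F=np.array(F);print(o["time"],o["tool_pos"].round(1),o["tcp_rot"].round(3),F.mean(0).round(2),F.std(0).round(2),F[:,2].round(1),o["joint_positions"].round(2))
cv2.imwrite("pics/l.png",im[...,::-1]);q=proj("scene",o["tool_pos"]+[0,0,0]);print(q)
x,y=int(q[0])-45,int(q[1])-45
cv2.imwrite("pics/l2.png",cv2.resize(im[y:y+90,x:x+90,::-1],None,fx=6,fy=6,interpolation=3));print(x,y)
```

```text
10.4 [445.   25.2 251.2] [-3.141 -0.    -2.391] [-0.05  0.05 -4.89] [0.6  0.5  0.41] [-4.9 -5.4 -5.5 -4.3 -4.6 -4.2 -5.  -5.5 -4.7 -5.1 -4.6 -4.9] [-0.12  0.15  1.61 -0.    1.39 -2.44]
[321.32973564 148.64026553]
276 103
```

View pics/l2.png

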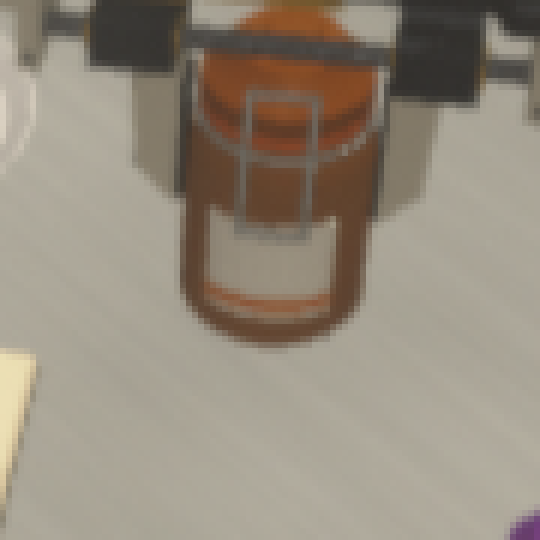

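The label shows at l2 crop (271,265), i.e. scene (321,147), and points at azimuth of about 44°. The dial is at about 43°, so no further turn is needed. Next I'll check the pan centre from the scene view.

Run:
```python
from h import *
np.set_printoptions(precision=1,suppress=True)
# predicted pan rim (r=84,z=208) and floor circle extents for the top-view centre vs seen extents
a=np.linspace(0,2*np.pi,180)
for nm,rr,z in(("rim",84,208),("floor",70,200)):
    P=np.c_[480.1+rr*np.cos(a),-208.3+rr*np.sin(a),0*a+z]
    for n in("scene","top"):
        Q=np.array([proj(n,p) for p in P]);print(nm,n,Q.min(0),Q.max(0))
print("seen rim scene", 200+55/4,95+22/4,200+328/4,95+187/4," top",335+500*0-0)
t=cv2.imread("pics/top0.png");g=t.min(2)
print(g[226,360:372],g[226,432:450]);print(g[184:196,403],g[258:270,403])
```

```text
rim scene [213.3  99.5] [281.7 140.6]
rim top [363.1 186.2] [444.2 266.8]
floor scene [219.3 105.3] [276.  139.5]
floor top [369.2 193.2] [436.2 259.9]
seen rim scene 213.75 100.5 282.0 141.75  top 335
[ 93  78  85 125 163 170 169 172 187 211 221 222] [224 223 223 221 216 201 180 170 168 170 179 186 170 153 148 146 147 147]
[146 150 162 180 191 188 183 189 196 211 217 220] [225 223 215 192 164 151 151 156 162 161 155 149]
```

>>> {"op": "servo_tool", "data": {"deltas": [[[0.007, -0.01, 0], [0, 0, 0]], [[0.0133, -0.0195, 0], [0, 0, 0]], [[0.0133, -0.0195, 0], [0, 0, 0]], [[0.0133, -0.0195, 0], [0, 0, 0]], [[0.0133, -0.0195, 0], [0, 0, 0]], [[0.0133, -0.0195, 0], [0, 0, 0]], [[0.0133, -0.0195, 0], [0, 0, 0]], [[0.0133, -0.0195, 0], [0, 0, 0]], [[0.0133, -0.0195, 0], [0, 0, 0]], [[0.0133, -0.0195, 0], [0, 0, 0]], [[0.007, -0.0095, 0], [0, 0, 0]], [[0, 0, 0], [0, 0, 0]], [[0, 0, 0], [0, 0, 0]]]}}

```text
time: 12.02
tool_pos: [480.1, -208.0, 251.2]
tcp_rot: [3.141, 0.0, -2.39]
contact_force: [0.8, 0.1, -4.9]
grip_width: 65.2
finger_force: 30.0
```

>>> {"op": "servo_tool", "data": {"deltas": [[[0, 0, 0.008], [0, 0, 0]], [[0, 0, 0.01], [0, 0, 0]], [[0, 0, 0.008], [0, 0, 0]], [[0, 0, 0.005], [0, 0, 0]], [[0, 0, 0.003], [0, 0, 0]], [[0, 0, 0.002], [0, 0, 0]], [[0, 0, 0.001], [0, 0, 0]], [[0, 0, 0.001], [0, 0, 0]], [[0, 0, 0.001], [0, 0, 0]], [[0, 0, 0.001], [0, 0, 0]], [[0, 0, 0.001], [0, 0, 0]], [[0, 0, 0.001], [0, 0, 0]], [[0, 0, 0.001], [0, 0, 0]], [[0, 0, 0.001], [0, 0, 0]]]}}

```text
time: 13.78
tool_pos: [480.2, -208.6, 207.2]
tcp_rot: [-3.142, -0.0, -2.391]
contact_force: [-0.5, 1.1, -5.0]
grip_width: 65.5
finger_force: 30.0
```

>>> {"op": "servo_tool", "data": {"deltas": [[[0, 0, 0.001], [0, 0, 0]], [[0, 0, 0.001], [0, 0, 0]], [[0, 0, 0.001], [0, 0, 0]], [[0, 0, 0.001], [0, 0, 0]], [[0, 0, 0.001], [0, 0, 0]], [[0, 0, 0.001], [0, 0, 0]], [[0, 0, 0], [0, 0, 0]]]}}

```text
time: 14.65
tool_pos: [480.3, -208.6, 201.2]
tcp_rot: [-3.142, -0.0, -2.391]
contact_force: [0.0, -0.5, -2.4]
grip_width: 65.1
finger_force: 30.0
```

```bash
cat > f.py <<'E'
from h import *
F=[];Z=[]
for i in range(20):
    bot.capture("scene");o=bot.get_obs();F.append(o["contact_force"]);Z.append(o["tool_pos"])
F=np.array(F);print(o["time"],np.mean(Z,0).round(2),F.mean(0).round(2),(F.std(0)/20**.5).round(2))
E
python3 f.py
```

```text
15.65 [ 480.25 -208.62  201.24] [-0.45 -0.23 -3.01] [0.1  0.1  0.11]
```

>>> {"op": "servo_tool", "data": {"deltas": [[[0, 0, 0.001], [0, 0, 0]], [[0, 0, 0.001], [0, 0, 0]], [[0, 0, 0.001], [0, 0, 0]], [[0, 0, 0.001], [0, 0, 0]], [[0, 0, 0.001], [0, 0, 0]], [[0, 0, 0.001], [0, 0, 0]], [[0, 0, 0.001], [0, 0, 0]], [[0, 0, 0.001], [0, 0, 0]], [[0, 0, 0.001], [0, 0, 0]], [[0, 0, 0.001], [0, 0, 0]], [[0, 0, 0], [0, 0, 0]]]}}

```text
time: 17.02
tool_pos: [480.3, -208.7, 191.2]
tcp_rot: [-3.141, -0.0, -2.391]
contact_force: [-1.0, -0.7, -0.9]
grip_width: 65.3
finger_force: 30.0
```

```bash
sed -i 's/range(20)/range(40)/;s/20\*\*/40**/' f.py; python3 f.py
```

```text
19.025 [ 480.28 -208.63  191.24] [-1.21 -0.14 -0.29] [0.08 0.09 0.08]
```

>>> {"op": "servo_tool", "data": {"deltas": [[[0, 0, 0.0006], [0, 0, 0]], [[0, 0, 0.0005], [0, 0, 0]], [[0, 0, 0], [0, 0, 0]], [[0, 0, 0], [0, 0, 0]]]}}

```text
time: 19.52
tool_pos: [480.3, -208.6, 190.1]
tcp_rot: [-3.141, -0.0, -2.391]
contact_force: [-1.3, -1.2, 0.0]
grip_width: 65.6
finger_force: 30.0
```

```bash
python3 f.py
```

```text
21.525 [ 480.27 -208.62  190.13] [-0.9  -0.63 -0.02] [0.07 0.08 0.08]
```

>>> {"op": "servo_tool", "data": {"deltas": [[[0, 0, 0], [0, 0, 0]], [[0, 0, 0], [0, 0, 0]], [[0, 0, 0], [0, 0, 0]]], "fingers": 0.74}}

```text
time: 21.9
tool_pos: [480.3, -208.5, 190.1]
tcp_rot: [-3.141, 0.0, -2.391]
contact_force: [0.2, 0.1, 0.5]
grip_width: 67.9
finger_force: 0.0
```

>>> {"op": "servo_tool", "data": {"deltas": [[[0, 0, 0], [0, 0, 0]], [[0, 0, 0], [0, 0, 0]], [[0, 0, 0], [0, 0, 0]], [[0, 0, 0], [0, 0, 0]]], "fingers": 0.93}}

```text
time: 22.4
tool_pos: [480.3, -208.6, 190.1]
tcp_rot: [-3.142, -0.0, -2.391]
contact_force: [-0.2, 0.2, 1.0]
grip_width: 85.3
finger_force: 0.0
```

Released. Now straight up, slowly at first.

>>> {"op": "servo_tool", "data": {"deltas": [[[0, 0, -0.004], [0, 0, 0]], [[0, 0, -0.008], [0, 0, 0]], [[0, 0, -0.012], [0, 0, 0]], [[0, 0, -0.015], [0, 0, 0]], [[0, 0, -0.015], [0, 0, 0]], [[0, 0, -0.015], [0, 0, 0]], [[0, 0, -0.02], [0, 0, 0]], [[0, 0, -0.02], [0, 0, 0]], [[0, 0, -0.02], [0, 0, 0]], [[0, 0, -0.02], [0, 0, 0]], [[0, 0, -0.01], [0, 0, 0]], [[0, 0, 0], [0, 0, 0]]]}}

```text
time: 23.9
tool_pos: [480.4, -208.7, 349.8]
tcp_rot: [-3.14, 0.0, -2.391]
contact_force: [0.5, -0.0, 0.1]
grip_width: 85.4
finger_force: 0.0
```

Run:
```python
from h import *
s=bot.capture("scene");t=bot.capture("top");o=bot.get_obs();print(o["time"],o["tool_pos"].round(1),o["contact_force"].round(1))
a=cv2.resize(s[70:210,195:315,::-1],(480,560),interpolation=3);b=cv2.resize(t[160:300,335:460,::-1],(320,358),interpolation=3)
b=np.vstack([b,np.zeros((202,320,3),np.uint8)]);cv2.imwrite("pics/end.png",np.hstack([a,b]))
```

```text
24.0 [ 480.  -208.4  348.5] [-0.3  0.4 -0.1]
```

View pics/end.png

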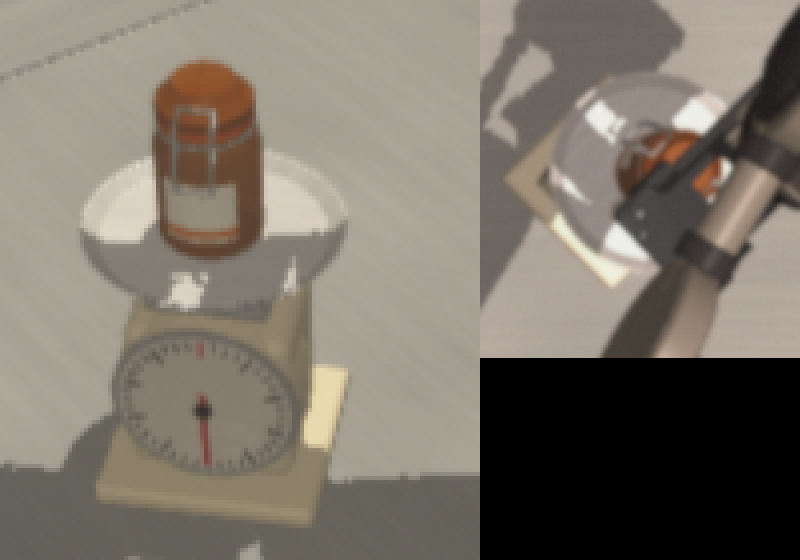

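The jar stands centred on the pan: its base is at crop (210,240) and the pan centre is near (213,232). Its label, at crop (200,210), faces the same way as the dial, the needle reads about half a turn, and the gripper is clear.

```bash
python3 -c "
from plant import bot
print(bot.close_job())"
```

```text
the job is handed in; nothing more can be done
None
```

I handed the job in at 24 s of the 56 s limit: the amber jar stands in the middle of the pan with its label facing the same way as the dial, the needle at about 0.5 kg, and was let go only once the force reading showed the spring carrying all its weight.

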